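# Seat the gabled birdhouse front on its jig pin

## Task

Two birdhouse fronts are propped with their far ends up on the pins of two assembly jigs. Nudge the gabled one (the front with the pointed end) along its jig until its entrance hole drops over the steel pin and it lies flat on the jig. Leave the square-ended front propped as it is.

Things in the scene. Friction and masses are not known exactly. Their poses are not given: they have to be found in the camera images.
- gabled_hole (a point): Centre (mid-thickness) of the 38 mm through hole of the gabled front: loose pine panel, 12 mm thick, 110 wide, 0.1 kg, house-shaped. x runs in its plane towards the pointed tip (90 mm away; eaves 35), z out of its top face; the straight bottom edge is 75 mm towards -x, nearest the robot, down on the jig's base. Far end propped on the pin, 10 degrees tilt, hole 40-60 mm short of it.
- jig_a_pin (a point): Centre of the top of the fixed steel pin of the gabled front's jig: 16 mm diameter, 20 mm high above the jig's base, top 38 mm above the bench. x points along the jig, the way the panel must slide (roughly away from the robot), y across, z up. Pushed at its bottom edge, the panel slides along x on the pin and drops when its hole is over it.
- jig_a: The gabled front's jig, fixed to the bench; origin on the bench under the pin, axes as the pin's. Plywood base 18 mm thick, 150 wide, from x = -170 to +105 mm, ends open; two wooden guide rails along x, 14 mm thick, 22 high above the base, 122 apart inside, x = -155 to +95 mm. The panel lies between them.
- square_hole (a point): Centre (mid-thickness) of the hole of the other front, to be left alone: same panel and hole but rectangular, 110 x 155 mm (bottom edge 75 mm towards its -x, square far end 80 mm towards +x), propped the same way in a second, identical jig. The jigs stand left and right in either order, each at its own angle.
There are look-alikes about, which are no part of the job. Leave any white look-alike of the part that bears gabled_hole alone.

How it is judged:
At the end, for the whole second after the job is handed in: The gabled front's hole is over the pin of its jig (centre within 15 mm of the pin's axis, and at least 10 mm below the pin's top), the panel lies flat (within 3 degrees) and at rest; the square-ended front is still where it was (within 15 mm) (horizontal distance between gabled_hole and jig_a_pin below 0.015 m and angle between gabled_hole's own z axis and vertical below 0.06 rad and z of gabled_hole in the frame of jig_a_pin below -0.01 m and linear speed of gabled below 0.01 m/s and distance of square_hole from where it was at the start of the episode below 0.015 m); the robot touches nothing.
It fails at once if the square-ended front is moved by more than 15 mm (distance of square_hole from where it was at the start of the episode above 0.015 m).
It also fails if it takes over 32 s, if anything falls off the work surface, if the arm or the gripper's body presses on something with over 40 N, if the wrist force passes 120 N, or if a joint passes its speed limit or range.

## Robot

A 6-joint arm with a two-finger parallel gripper is mounted at the origin on the work surface. World frame = base frame: x ahead of the robot, y to its left, z up, the work surface at z = 0. Lengths are in m, angles in rad, forces in N, time in s.
With the tool pointing down it reaches from about 0.275 to 0.875 m from the base axis. Payload 12.5 kg.
Tool frame: the origin (TCP) lies on the centre line of the jaws, within the pads' length; the fingertips stand r.finger_overhang ahead of it and the grasp point (between the pads) lies 3 mm ahead of it (r.finger_overhang is the distance from the TCP to the fingertips, in m); z points along the fingers, y is the direction in which the jaws open and shut (so a half turn about z gives the same grasp; the last joint's range is limited). The gripper opens to 85 mm and grips with 20 to 120 N. Pads are 22 mm wide; open, the fingers measure 114 mm over their backs; the gripper's body (76 mm by 85 mm) begins 54 mm behind the grasp point. The pads swing forward as they close: fully open they stand 13 mm farther back than shut.
Start: joints at [1.016, 0.351, 1.652, -0, 1.139, -0.085], TCP at [0.249, 0.49, 0.253] pointing down, gripper open.
Joint ranges: [-2.75, 2.75], [-0.79, 2.1], [0.01, 2.65], [-1.57, 4.71], [0.07, 3.14], [-2.87, 2.87]. Speed limits (rad/s): [2.22, 2.22, 2.79, 3.14, 3.14, 3.14].

## Interface

Orientations are given as a unit quaternion [x, y, z, w].
In Python, from cell import r, optics gives the robot as it stands. The module is installed in compiled form; this text tells all that it offers. Calls block until the motion is done:
- r.move_to(position, orientation): joint-space move of the TCP to a pose.
- r.move_linear(position, rot=None, vel=0.15): straight line of the TCP; rot=None keeps the orientation; vel is the mean speed in m/s.
- r.set_joints(angles): joint-space move.
- r.set_gripper(opening, squeeze=None): opening from 0.0 (shut) to 1.0 (fully open); squeeze is the grip in N (None keeps the last); returns when the fingers have stopped.
- r.sleep(seconds).
- r.inverse_kinematics(position, orientation): joint angles nearest the present ones, or None.
- optics.get_image(name): name is "scene" or "top"; returns a dict with "pixels" (384x512x3 uint8, red, green, blue), "depth" (384x512 float32, m along the optical axis (not along the pixel's ray), 0 where there is no reading), "fx", "fy", "cx", "cy" (pixels), "camera_from_world" (4x4, takes a point from world to camera coordinates). Camera axes: x right, y down, z forward; pixel columns grow to the right and rows downward; lengths in m; the calibration is good to about 2 mm. A picture is of the moment at which its call begins.
A pose or a line that the arm cannot do raises r.PlanningError and nothing moves.
- r.hand_in(): hands the job in, once; it reports no verdict.
Readings, each from a call of its own:
- r.current_t(): time.
- r.current_q(): joint angles.
- r.current_qvel(): joint speeds.
- r.current_effort(): joint torques, N m.
- r.current_tool_pos(): TCP position.
- r.current_ee_rot(): TCP orientation.
- r.current_contact_force(): force on the tool from outside, world axes, zero at the start.
- r.current_torque(): the same for the moment, N m.
- r.current_opening(): opening from 0.0 (shut) to 1.0 (fully open).
Only numpy, scipy, OpenCV 4.12 (cv2) and the standard library are available. Lean on these libraries where they do the work, as an engineer would, in place of code of your own. Each camera call takes 0.05 s, during which the arm holds its last target. There are 200 camera calls.

## Working session

There is one attempt and no reset: what is moved stays moved. The work goes in short steps, each a Python script; the robot and the scene stay as the last script left them, time stands still between calls to the robot, and variables do not carry over. Pictures are saved under pics/ and viewed, about 8 in all and at most 12, crops included, and the job is handed in when it is done.

```bash
mkdir -p pics
cat > h.py <<'E'
import numpy as np, cv2
from cell import r, optics
def grab(n):
    d=optics.get_image(n); return d
def world(d):
    Z=d["depth"]; v,u=np.indices(Z.shape)
    P=np.stack([(u-d["cx"])/d["fx"]*Z,(v-d["cy"])/d["fy"]*Z,Z],-1)
    M=np.linalg.inv(d["camera_from_world"]); return P@M[:3,:3].T+M[:3,3]
def proj(d,p):
    M=d["camera_from_world"]; c=M[:3,:3]@np.asarray(p)+M[:3,3]
    return np.array([d["fx"]*c[0]/c[2]+d["cx"],d["fy"]*c[1]/c[2]+d["cy"]])
def save(img,f): cv2.imwrite("pics/"+f,cv2.cvtColor(img,cv2.COLOR_RGB2BGR))
def ray(d,u,v,z):
    M=np.linalg.inv(d["camera_from_world"]); o=M[:3,3]
    k=M[:3,:3]@np.array([(u-d["cx"])/d["fx"],(v-d["cy"])/d["fy"],1]); return o+k*(z-o[2])/k[2]
E
python3 - <<'E'
from h import *
for n in("top","scene"):
    d=grab(n); save(d["pixels"],n+"1.png"); np.savez("%s1.npz"%n,**d)
    M=np.linalg.inv(d["camera_from_world"]); print(n,M.round(3),d["fx"],d["cx"],d["cy"],(d["depth"]>0).mean())
print(r.finger_overhang,r.current_t(),r.current_ee_rot())
E
```

```text
top [[-0.009 -0.997  0.078  0.376]
 [-1.     0.008 -0.015  0.123]
 [ 0.014 -0.079 -0.997  1.144]
 [ 0.     0.     0.     1.   ]] 402.44338898778784 258.04835675437414 191.8106722755673 0.9960734049479166
scene [[-0.308  0.565 -0.765  1.463]
 [ 0.951  0.163 -0.263  0.473]
 [-0.023 -0.809 -0.588  0.828]
 [ 0.     0.     0.     1.   ]] 467.0600087743689 247.44374659841498 198.1701739411029 0.9585673014322916
0.022 0.1 [ 2.32728059e-01  9.72541719e-01 -4.79330933e-04 -1.57712405e-04]
```

View pics/top1.png

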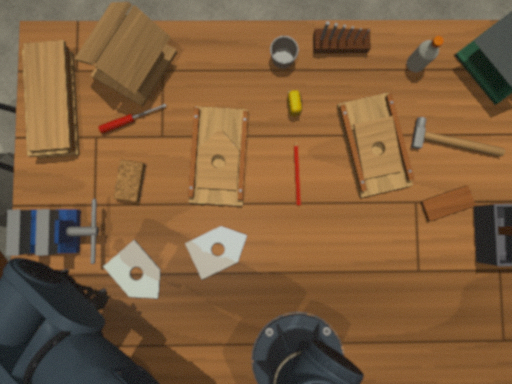

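View pics/scene1.png

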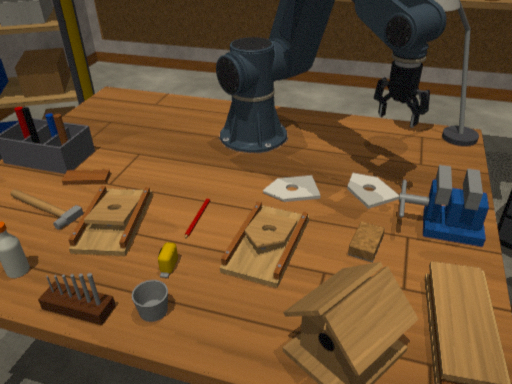

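Top view: two propped fronts, one at (218,160) in the left jig and one at (378,149) in the right. There are two white look-alikes at (133,270) and (217,250). In the scene view the left one, (268,230), looks pointed and the right one, (110,210), looks square. I'll check this in a close crop and measure it.

Run:
```python
from h import *
t=dict(np.load("top1.npz"));s=dict(np.load("scene1.npz"))
a=cv2.resize(t["pixels"][98:215,180:256],None,fx=5,fy=5,interpolation=cv2.INTER_CUBIC)
b=cv2.resize(s["pixels"][190:290,210:320],None,fx=3.6,fy=5.85,interpolation=cv2.INTER_CUBIC)
save(np.hstack([a,b]),"crop1.png"); 
W=world(t); 
np.set_printoptions(linewidth=250,suppress=True)
print("heights mm rows 100..210 step4, cols 186..252 step 3")
print((W[100:212:4,186:253:3,2]*1000).round().astype(int))
for p in [(160,218),(149,378)]: print(W[p].round(3))
```

```text
heights mm rows 100..210 step4, cols 186..252 step 3
[[   4   -1    0    2    5   -4    2    1    1    2    0    3    2    1    4    2    0    1   -3    4   -1    4   -1]
 [   1   -2    1    2    2   -2    3    0    2    3    3   -1   -1   -3   -1    4    4    2    4    5    3    1    4]
 [   2    3    0   44   42   17   19   22   15   15   19   19   20   16   16   20   18    2    1    4    3   -2    0]
 [   4   -1    0   38   41   18   18   18   22   22   16   15   16   23   19   17   20   21   17   39   43    3   -2]
 [   5    1    2   44   42   19   20   17   21   18   18   21   16   20   18   17   20   17   18   42   41    3    2]
 [   1    4    2   42   40   15   21   16   16   18   13   20   20   22   22   19   20   20   21   41   44    3    6]
 [   1   -3    0   43   38   20   24   20   23   15   19   19   18   23   17   19   19   17   15   39   39    1    1]
 [   3    3    1   37   36   20   19   19   18   20   20   23   21   18   17   19   20   18   17   40   35    2    6]
 [   1    3   -3   41   29   21   19   19   19   17   56   55   57   20   20   18   20   21   18   35  
[... 1600 characters left out ...]
   17   18   33   32   30   32   28   20   42   39    2    1    1]
 [   4   38   40   16   20   22   16   17   19   18   17   18   16   15   21   25   17   17   42   29    2    2   -4]
 [   0   39   40   16   19   19   18   16   15   18   17   21   17   19   18   15   18   20   41    3    1   -2   -1]
 [  -2   15   24   15   16   20   21   17   20   20   17   21   21   19   19   15   17   15   17   -3    1   -2    2]
 [  -3   -4    2    3   -2    1   -1    0   -1    3    3    0    4   16   20   20   21   18   18   -3    0    2    1]
 [  -1    0   -2   -1    1    2    0    3   -1   -2    2    3   -1    0    1    3    0    3   -1   -4    2    0    2]]
[0.555 0.218 0.022]
[ 0.584 -0.236  0.018]
```

View pics/crop1.png

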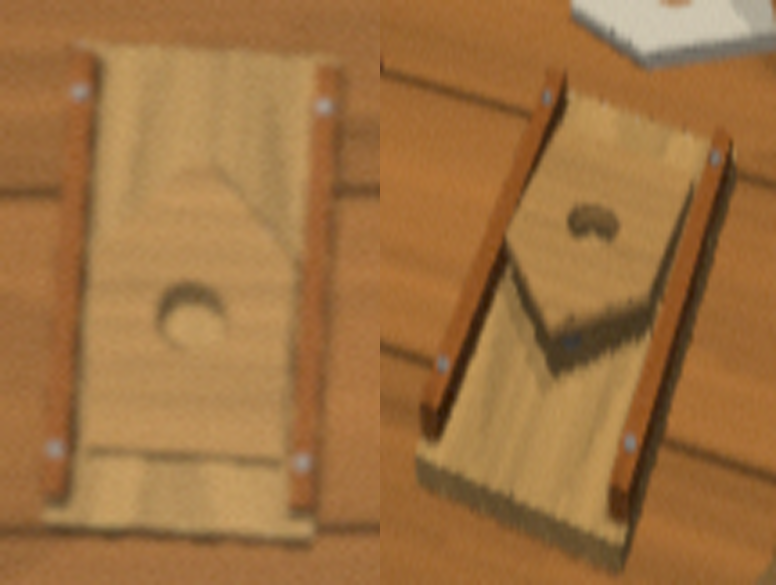

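The crop confirms it: the left front (top view (218,160)) is wood-coloured, has a pointed tip and is propped, so it is the gabled one. Next I fit the jig axes from the rails and base, and the hole and bottom edge from both views.

```bash
cat > m.py <<'E'
from h import *
def measure(n,d,c=None):
    W=world(d); x,y,z=W[...,0],W[...,1],W[...,2]
    roi=(abs(x-0.58)<.17)&(abs(y-.215)<.11)&(d["depth"]>0)
    hsv=cv2.cvtColor(d["pixels"],cv2.COLOR_RGB2HSV)
    m=(roi&(z>.010)&(z<.065)).astype(np.uint8)
    m=cv2.morphologyEx(m,cv2.MORPH_OPEN,np.ones((3,3)))
    k,lab,st,_=cv2.connectedComponentsWithStats(m); m=lab==1+st[1:,4].argmax()
    (cx,cy),sz,_=cv2.minAreaRect((W[m][:,:2]*1000).astype(np.float32))
    rail=m&(hsv[...,1]>150)&(hsv[...,0]<13)&(abs(z-.04)<.008)   # reddish rails
    P=W[rail]; 
    k2,l2,s2,_=cv2.connectedComponentsWithStats(rail.astype(np.uint8))
    big=1+np.argsort(-s2[1:,4])[:2]; ds=[];cs=[]
    for i in big:
        Q=W[l2==i]; dx,dy,_,_=cv2.fitLine(Q[:,:2].astype(np.float32),cv2.DIST_HUBER,0,.01,.01).ravel()
        v=np.array([dx,dy])*np.sign(dx); ds.append(v); t=Q[:,:2]@v
        cs.append(Q[:,:2].mean(0)); print(n,"rail",s2[i,4],np.degrees(np.arctan2(v[1],v[0])).round(2),Q.mean(0).round(4),np.percentile(t,98)-np.percentile(t,2))
    e=sum(ds); e/=np.linalg.norm(e); f=np.array([-e[1],e[0]])
    c=np.array([cx,cy])/1000
    # ends of the base along e, lateral middle from rails
    S=W[m][:,:2]@e; lo,hi=np.percentile(S,.7),np.percentile(S,99.3)
    print(n,"rect",c.round(4),sz,"len",hi-lo,"yaw",np.degrees(np.arctan2(e[1],e[0])))
    lat=np.mean([q@f for q in cs]); mid=(lo+hi)/2
    pin=(mid+.0325)*e+lat*f; print(n,"pin",pin.round(4))
    return W,m,e,f,pin
if __name__=="__main__":
    for n in("top","scene"):
        d=dict(np.load(n+"1.npz")); W,m,e,f,pin=measure(n,d)
        J=np.stack([(W[...,:2]-pin)@e,(W[...,:2]-pin)@f,W[...,2]],-1)
        # height profile along centre strips off the hole
        s=m&(abs(J[...,1])<.048)&(abs(J[...,1])>.024)
        b=np.arange(-.17,.02,.006); 
        print([(int(q*1000),round(float(np.median(J[s&(abs(J[...,0]-q)<.004)][:,2])*1000),1)) for q in b if (s&(abs(J[...,0]-q)<.004)).sum()>2])
        h=m&(abs(J[...,1])<.03)&(J[...,0]<-.01)&(J[...,0]>-.09)&(J[...,2]<.026); print("hole-ish",np.median(J[h],0),h.sum())
E
python3 m.py
```

```text
top rail 3 21.93 [0.6275 0.1456 0.0381] 0.006759334139409878
top rail 3 43.77 [0.4825 0.2872 0.0422] 0.006960029876013962
top rect [0.5699 0.2159] (150.59359741210938, 275.3543395996094) len 0.2742855502581712 yaw 32.8488
top pin [0.5915 0.2399]
[(-170, 18.5), (-164, 18.4), (-158, 17.8), (-152, 19.2), (-146, 18.0), (-139, 18.8), (-133, 19.1), (-127, 19.0), (-121, 21.5), (-115, 32.8), (-109, 34.2), (-103, 33.6), (-97, 33.8), (-91, 35.7), (-85, 36.6), (-79, 37.9), (-73, 39.9), (-67, 41.3), (-61, 42.9), (-55, 43.0), (-49, 43.6), (-43, 44.3), (-37, 45.7), (-31, 44.9), (-25, 46.6), (-19, 47.4), (-13, 49.4), (-7, 48.6), (-1, 49.3), (4, 50.7), (10, 49.8), (16, 42.8)]
hole-ish [-0.04494765  0.00124265  0.01895878] 143
scene rail 4 1.43 [0.622  0.1518 0.0364] 0.016775718715038024
scene rail 4 -5.5 [0.5487 0.2919 0.0378] 0.010784776710063504
scene rect [0.5692 0.2165] (152.2224884033203, 281.361572265625) len 0.2723172003574132 yaw -2.0356276
scene pin [0.6042 0.2212]
[(-170, 16.7), (-164, 17.1), (-158, 17.9), (-152, 17.7), (-146, 17.7), (-139, 17.6), (-127, 28.9), (-121, 29.8), (-115, 30.5), (-109, 31.8), (-103, 33.6), (-97, 34.0), (-91, 35.4), (-85, 35.8), (-79, 36.8), (-73, 37.7), (-67, 38.5), (-61, 39.5), (-55, 40.6), (-49, 41.9), (-43, 42.0), (-37, 44.3), (-31, 44.3), (-25, 45.5), (-19, 45.0), (-13, 40.5), (-7, 39.7), (-1, 39.0), (4, 18.1), (10, 18.0), (16, 17.6)]
hole-ish [-0.06789693  0.00019603  0.01674128] 61
```

The rail colour mask was too strict, but the footprint rectangle fits well: 150.6 × 275.4 mm against 150 × 275 nominal. I'll use that for the frame instead.

```bash
cat > m.py <<'E'
from h import *
def measure(n,d):
    W=world(d); x,y,z=W[...,0],W[...,1],W[...,2]
    m=((abs(x-0.58)<.17)&(abs(y-.215)<.11)&(d["depth"]>0)&(z>.010)&(z<.065)).astype(np.uint8)
    m=cv2.morphologyEx(m,cv2.MORPH_OPEN,np.ones((3,3)))
    k,lab,st,_=cv2.connectedComponentsWithStats(m); m=lab==1+st[1:,4].argmax()
    R=cv2.minAreaRect((W[m][:,:2]*1000).astype(np.float32))
    B=cv2.boxPoints(R)/1000; a,b=B[1]-B[0],B[2]-B[1]
    e=a if np.linalg.norm(a)>np.linalg.norm(b) else b
    e=e/np.linalg.norm(e)*np.sign(e[0]); f=np.array([-e[1],e[0]])
    pin=np.array(R[0])/1000+.0325*e
    print(n,R[1],"yaw",np.degrees(np.arctan2(e[1],e[0])).round(2),"pin",pin.round(4))
    return W,m,e,f,pin
def panel(n,W,m,e,f,pin):
    J=np.stack([(W[...,:2]-pin)@e,(W[...,:2]-pin)@f,W[...,2]],-1)
    for lo,hi in((-.048,-.024),(.024,.048)):
        s=m&(J[...,1]>lo)&(J[...,1]<hi)
        print([(int(q*1000),round(float(np.median(J[s&(abs(J[...,0]-q)<.003)][:,2])*1000),1)) for q in np.arange(-.15,.02,.006) if (s&(abs(J[...,0]-q)<.003)).sum()>2])
    h=m&(abs(J[...,1])<.03)&(J[...,0]<.03)&(J[...,0]>-.09)&(J[...,2]<.026); print("hole-ish",np.median(J[h],0).round(4),h.sum())
if __name__=="__main__":
    for n in("top","scene"):
        d=dict(np.load(n+"1.npz")); A=measure(n,d)
        if n=="top":
            T=A; panel(n,*A)
        else: panel(n,A[0],A[1],*T[2:])
    # hole rim by colour/depth in the top picture: base seen through the hole -> ray on panel's top plane
E
python3 m.py
```

```text
top (150.59359741210938, 275.3543395996094) yaw -3.84 pin [0.6023 0.2138]
[(-150, 18.7), (-144, 19.0), (-137, 20.3), (-131, 17.9), (-125, 30.0), (-119, 32.6), (-113, 32.1), (-107, 35.3), (-101, 35.3), (-95, 36.9), (-89, 37.1), (-83, 37.5), (-77, 39.1), (-71, 39.3), (-65, 40.7), (-59, 41.9), (-53, 42.1), (-47, 43.1), (-41, 45.0), (-35, 45.5), (-29, 46.1), (-23, 47.3), (-17, 49.1), (-11, 50.8), (-5, 51.5), (0, 52.1), (6, 21.3), (12, 18.8), (18, 20.0)]
[(-150, 17.8), (-144, 18.9), (-137, 18.7), (-131, 19.3), (-125, 29.0), (-119, 31.2), (-113, 31.8), (-107, 33.4), (-101, 34.2), (-95, 36.4), (-89, 37.2), (-83, 37.0), (-77, 38.7), (-71, 40.0), (-65, 41.0), (-59, 42.0), (-53, 43.1), (-47, 44.8), (-41, 44.6), (-35, 45.2), (-29, 46.7), (-23, 47.8), (-17, 48.7), (-11, 49.9), (-5, 51.0), (0, 50.8), (6, 18.7), (12, 18.6), (18, 18.2)]
hole-ish [-0.0467 -0.0008  0.019 ] 171
scene (152.2224884033203, 281.361572265625) yaw -3.82 pin [0.6016 0.2144]
[(-150, 16.4), (-144, 18.4), (-125, 29.0), (-119, 30.9), (-113, 31.2), (-107, 32.7), (-101, 33.8), (-95, 34.0), (-89, 36.1), (-83, 35.8), (-77, 37.3), (-71, 38.8), (-65, 39.7), (-59, 39.4), (-53, 41.3), (-47, 42.3), (-41, 43.3), (-35, 44.1), (-29, 45.6), (-23, 46.4), (-17, 45.8), (-11, 46.3), (-5, 19.5), (0, 18.0), (6, 20.0), (12, 17.5), (18, 17.2)]
[(-150, 17.7), (-144, 17.2), (-125, 28.2), (-119, 29.6), (-113, 30.4), (-107, 31.5), (-101, 32.7), (-95, 34.6), (-89, 35.7), (-83, 35.5), (-77, 36.8), (-71, 37.8), (-65, 39.0), (-59, 40.0), (-53, 40.9), (-47, 41.7), (-41, 42.3), (-35, 44.9), (-29, 44.2), (-23, 32.2), (-17, 43.8), (-11, 38.9), (-5, 37.0), (0, 41.6), (6, 29.2), (12, 18.6), (18, 17.1)]
hole-ish [0.0094 0.0028 0.0169] 245
```

```bash
cat > p.py <<'E'
from h import *
from scipy.spatial.transform import Rotation as Rn
pin=np.array([.602,.214]); yaw=np.radians(-3.83)
e=np.array([np.cos(yaw),np.sin(yaw)]); f=np.array([-e[1],e[0]])
def P(x,z,y=0.): return np.r_[pin+x*e+y*f,z]
def ori():
    best=None
    for s in(1,-1):
        q=Rn.from_matrix(np.array([np.r_[s*e,0],np.r_[-s*f,0],[0,0,-1]]).T).as_quat()
        j=r.inverse_kinematics(P(-.15,.15),q)
        if j is not None:
            c=abs(np.array(j)-r.current_q()).max()
            if best is None or c<best[0]: best=(c,q)
    return best[1]
E
python3 - <<'E'
from p import *
q=ori(); r.set_gripper(0.0)
r.move_to(P(-.150,.15),q); r.move_linear(P(-.150,.06),vel=.15); r.move_linear(P(-.150,.044),vel=.05)
F0=r.current_contact_force(); print("down",r.current_t(),r.current_tool_pos(),np.round(F0,2),r.current_opening())
for x in np.arange(-.140,-.0905,.007):
    r.move_linear(P(x,.044),vel=.04); print(round(x,3),np.round(r.current_contact_force(),2))
print(r.current_t())
for n in("top","scene"):
    d=grab(n); np.savez(n+"2.npz",**d)
    c=d["pixels"][90:220,170:270] if n=="top" else d["pixels"][170:300,210:330]
    save(cv2.resize(c,None,fx=3.2,fy=4.4,interpolation=cv2.INTER_CUBIC),n+"2.png")
a,b=cv2.imread("pics/top2.png"),cv2.imread("pics/scene2.png")
cv2.imwrite("pics/both2.png",np.hstack([a,b]))
E
```

```text
down 3.4 [0.45224386 0.22396559 0.04378456] [ 0.64 -0.26 -0.75] -0.0008388890212807874
-0.14 [ 0.27 -0.67 -1.42]
-0.133 [-0.94  0.4  -0.42]
-0.126 [0.2  0.4  0.01]
-0.119 [-0.37 -0.19 -0.58]
-0.112 [ 0.23 -0.14  0.53]
-0.105 [-0.45  0.66  0.18]
-0.098 [-0.75 -0.09 -0.69]
-0.091 [-0.11  0.12 -0.62]
6.075
```

View pics/both2.png

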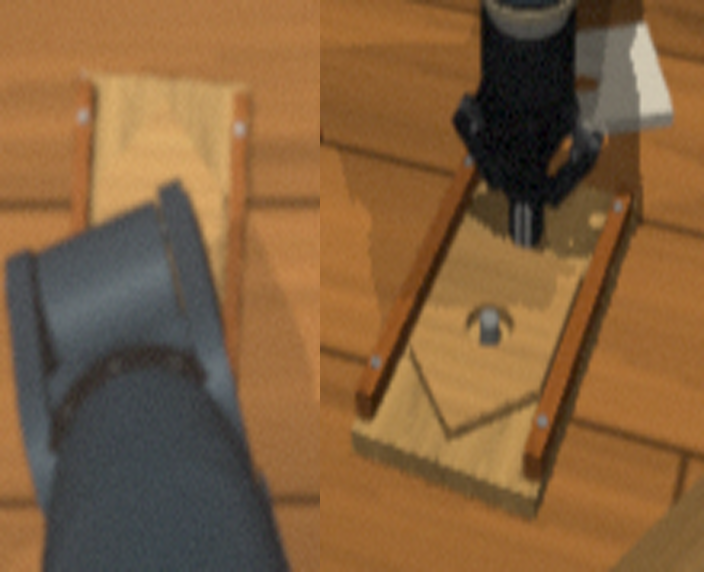

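The scene crop shows the panel lying flat with the pin standing in its hole, at crop (490,325). The arm hides the panel in the top view, so I'll back off, lift clear and verify.

Run:
```python
from p import *
from m import measure
r.move_linear(P(-.115,.044),vel=.08); r.move_linear(P(-.13,.20),vel=.2)
r.set_joints([1.016,.351,1.652,0,1.139,-.085]); r.sleep(.3)
print(r.current_t(),np.round(r.current_contact_force(),2))
out=[]
for n in("top","scene"):
    d=grab(n); d1=dict(np.load(n+"1.npz")); W,m,e1,f1,_=measure(n,d)
    J=np.stack([(W[...,:2]-pin)@e,(W[...,:2]-pin)@f,W[...,2]],-1)
    s=m&(abs(J[...,1])<.048)&(J[...,0]>-.07)&(J[...,0]<.025)&(J[...,2]>.024)&(np.hypot(J[...,0],J[...,1])>.028)
    A=np.c_[J[s][:,:2],np.ones(s.sum())]; k=np.linalg.lstsq(A,J[s][:,2],rcond=None)[0]
    print(n,"panel plane slopes deg",np.degrees(np.arctan(k[:2])).round(2),"top z mm",(k[2]*1000).round(1))
    t=m&(abs(J[...,1])<.006); print("tip x",np.percentile(J[t&(J[...,2]>.025)][:,0],98.5).round(4)) 
    t=m&(abs(J[...,1])<.045)&(J[...,2]>.025); print("bottom x",np.percentile(J[t][:,0],1).round(4))
    # square front: image difference around it
    u,v=proj(d,[.584,-.236,.04]).astype(int); w=55
    df=abs(d["pixels"][v-w:v+w,u-w:u+w].astype(int)-d1["pixels"][v-w:v+w,u-w:u+w]).max(-1); print("square diff >40 px:",(df>40).sum())
    c=d["pixels"][90:220,170:270] if n=="top" else d["pixels"][170:300,210:330]
    out.append(cv2.resize(c,None,fx=3.2,fy=4.4,interpolation=cv2.INTER_CUBIC))
save(np.hstack(out),"both3.png")
```

```text
9.1833 [ 0.38 -0.21  0.53]
top (150.5589599609375, 275.9305419921875) yaw -3.85 pin [0.6027 0.2137]
top panel plane slopes deg [ 0.09 -0.03] top z mm 30.9
tip x 0.0823
bottom x -0.0766
square diff >40 px: 0
scene (151.36236572265625, 280.1011047363281) yaw -4.01 pin [0.6027 0.2147]
scene panel plane slopes deg [-0.1   0.06] top z mm 29.0
tip x 0.0831
bottom x -0.0775
square diff >40 px: 0
```

View pics/both3.png

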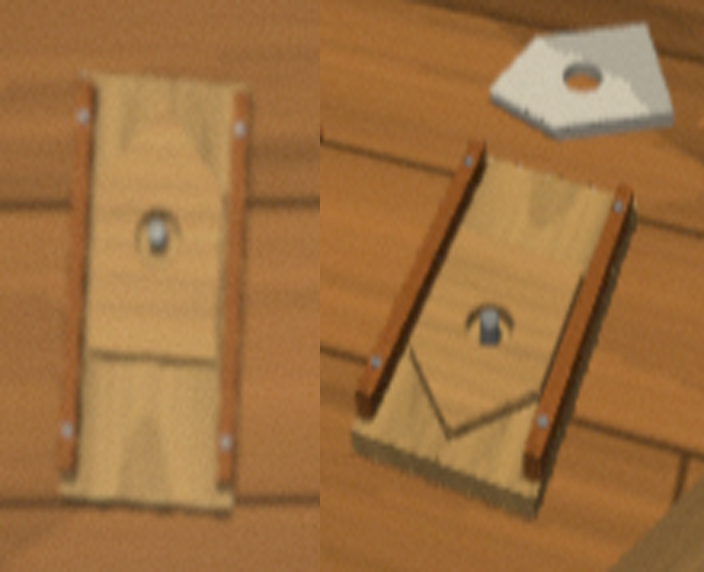

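Both views show the panel flat (slopes 0.1° or less, top face at 29–31 mm), with the pin in the hole and the hole within about 5 mm of it. The square front hasn't moved.

```bash
python3 -c "
from h import *
r.hand_in(); print(r.current_t())"
```

```text
the job is handed in; nothing more can be done
the job is handed in; nothing more can be done
```

The gabled front, in the left jig, now lies flat with its hole over the steel pin, and I handed the job in. I pushed its bottom edge along the jig with the shut fingers until it dropped, then backed off and returned the arm to its start pose at about 9.2 s.

- **Flatness:** both cameras put the panel within about 0.1° of level. Its top face is at 29–31 mm, against 30 mm expected.
- **Hole over pin:** the pin stands inside the hole. The hole is about 2–5 mm short of the pin's axis along the jig, judged from the panel's bottom edge. The tip suggests nearer 7 mm, but the narrow point is less reliable to measure. Both are inside the 15 mm limit.
- **Square front:** comparing its image before and after shows no change in either view.
- **What went wrong:** my first attempt to find the jig from its rail colours failed, so I used the outline of its base instead (150.6 × 275.4 mm, against 150 × 275 mm stated). The two views agreed on the pin position to within 1 mm.

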